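# Weigh the spot plates on the triple-beam balance

### The job

Weigh the store's porcelain spot plates on the triple-beam balance. With the transport lock still on, stack all the plates (one was left askew on the pan, two to four more lie on the steel tray) in one square pile in the middle of the pan, push the poise on the front beam back to its zero stop, and lift the notched rider on the middle beam over into the notch that matches the load (each plate weighs 100 g, each notch away from the pan adds 100 g). Then slide the transport lock fully off so that the beam hangs free and level, leaving the other things where they stand.

Things in the scene. Friction and masses are not known exactly. Their poses are not given: they have to be found in the camera images.
- balance: triple-beam balance, grey die-cast body 475 mm long along its own y axis, 115 mm deep, standing on the bench; origin on the bench under its middle; own -x is its front (towards the robot), own -y end carries the pan, own +y end the transport lock; it is heavy and fixed; only its yaw varies (within 0.15 rad)
- pan_top (a point): centre of the upper face of the balance's round flat steel pan, 150 mm across, 75 mm above the bench; it moves up or down by at most 3 mm with the beam
- plate1_c (a point): centre (half-way up) of a white glazed porcelain six-well spot plate, a flat slab 66 mm (own x) by 96 mm (own y) by 10 mm thick (own z, up), weight 100 g; at the start it lies flat on the steel tray, own x within 0.25 rad of world x; absent (None) in some runs; all plates are alike and stack flat on one another, either way up
- plate2_c (a point): centre (half-way up) of a white glazed porcelain six-well spot plate, a flat slab 66 mm (own x) by 96 mm (own y) by 10 mm thick (own z, up), weight 100 g; at the start it lies flat on the steel tray, own x within 0.25 rad of world x; absent (None) in some runs; all plates are alike and stack flat on one another, either way up
- plate3_c (a point): centre (half-way up) of a white glazed porcelain six-well spot plate, a flat slab 66 mm (own x) by 96 mm (own y) by 10 mm thick (own z, up), weight 100 g; at the start it lies flat on the steel tray, own x within 0.25 rad of world x; absent (None) in some runs; all plates are alike and stack flat on one another, either way up
- plate4_c (a point): centre (half-way up) of a white glazed porcelain six-well spot plate, a flat slab 66 mm (own x) by 96 mm (own y) by 10 mm thick (own z, up), weight 100 g; at the start it lies flat on the steel tray, own x within 0.25 rad of world x; absent (None) in some runs; all plates are alike and stack flat on one another, either way up
- plate5_c (a point): centre (half-way up) of a white glazed porcelain six-well spot plate, a flat slab 66 mm (own x) by 96 mm (own y) by 10 mm thick (own z, up), weight 100 g; at the start it lies flat on the pan, off its middle and turned anyhow; all plates are alike and stack flat on one another, either way up
- rider_knob (a point): middle of the black knob of the notched rider on the middle beam, 16 mm along the beam, 22 mm across, 36 mm tall; its top is 18 mm above this point; nothing within 25 mm below it stands beside it along the beam. The rider weighs 0.15 kg, falls by its own weight, cannot come off the beam and cannot turn
- rider_slide (a joint): position of the notched rider along the middle beam, m: 0 in the zero notch (nearest the pan), +0.026 for every further notch, up to 0.130 in the fifth; positive is the balance's own +y; every notch has about 1.5 mm of play and square walls, so the rider moves only while lifted
- rider_lift (a joint): height of the rider above the notch floor, m: 0 seated, it clears the teeth above 0.014 and stops at 0.030
- notch0 (a point): where the rider's knob middle stands with the rider seated in the zero notch and the beam level; the six notches follow every 26 mm along the balance's own +y
- poise_knob (a point): middle of the smaller black knob (14 by 14 mm, 44 mm tall, its top 13 mm above this point) of the plain poise on the front beam, 32 mm in front of the middle beam; it slides along the balance's y against about 0.3 N
- poise (a joint): position of the poise along the front beam, m: 0 at its zero stop at the pan end, growing along the balance's own +y to 0.13
- lock_knob (a point): middle of the black knob (18 mm across, 16 mm along the slide, top 14 mm above this point) of the transport lock at the balance's +y end, a steel fork that holds the beam's tip; steel parts begin 24 mm below this point
- lock (a joint): transport lock, m: about 0 locked, 0.030 fully off at its end stop; it slides along the balance's own +y, away from the beam, against about 2 N and stays where it is left
- beam (a joint): angle of the beam, rad: 0 level, positive when the rider's end rises (too much on the pan for the rider), stops at -0.06 and 0.06; held within 0.01 while locked
- tray: flat steel tray pulled out from under a low cream shelf on the robot's right, 400 mm (x) by 375 mm (y), floor 10 mm above the bench, with a 4 mm lip; origin on the bench under its middle; fixed.
- slide_box: grey plastic slide box, 95 by 175 by 34 mm high; origin under its centre; a bystander, leave it alone
- bell_jar: small glass bell jar, 108 mm across, 153 mm high; origin under its centre; a bystander, leave it alone
- stopper: black rubber stopper, 64 mm across, 30 mm high, near right corner of the tray; origin under its centre; a bystander, leave it alone
- watch1: clear watch glass, 100 mm across, 12 mm high, on the bench near the robot; origin under its centre; a bystander, leave it alone
- watch2: a second such watch glass; origin under its centre; a bystander, leave it alone
- reagent: amber reagent bottle, 72 mm across, 150 mm high, behind the balance; origin under its centre; a bystander, leave it alone
- mortar: white porcelain mortar, 110 mm across, 60 mm high, behind the balance; origin under its centre; a bystander, leave it alone
Mind the look-alikes: they are no part of the job. Leave any orange look-alike of the part that bears plate3_c alone.

How it is judged:
By the outcome, as a careful person would: the job done as asked, in the order asked, and still so for the second after the job is handed in, with the robot touching nothing.
Of plate1, plate2, plate3, plate4 only 2 to 4 are there at a start; the rules pass over those that are not, and their reading is None.
At some moment in a run one of plate5 may be knocked a few centimetres aside while the robot is not near it.
Once in a run the grip may slacken for a moment while it holds something.
It also fails if it takes over 210 s, if anything falls off the work surface, if the arm or the gripper's body presses on something with over 40 N, if the wrist force passes 120 N, or if a joint passes its speed limit or range.

### The arm

A 6-joint arm with a two-finger parallel gripper is mounted at the origin on the work surface. World frame = base frame: x ahead of the robot, y to its left, z up, the work surface at z = 0. Lengths are in m, angles in rad, forces in N, time in s.
With the tool pointing down it reaches from about 0.375 to 0.975 m from the base axis. Payload 3.8 kg.
Tool frame: the origin (TCP) lies midway between the tips of the shut fingers; the grasp point (between the pads) lies 19 mm behind it; z points along the fingers, y is the direction in which the jaws open and shut (so a half turn about z gives the same grasp; the last joint's range is limited). The gripper opens to 85 mm and grips with 20 to 120 N. Pads are 22 mm wide; open, the fingers measure 114 mm over their backs; the gripper's body (76 mm by 85 mm) begins 54 mm behind the grasp point. The pads swing forward as they close: fully open they stand 13 mm farther back than shut.
Start: joints at [-0.037, 0.264, 1.604, -0, 1.274, -0.037], TCP at [0.675, -0, 0.231] pointing down, gripper open.
Joint ranges: [-2.63, 2.63], [-0.94, 2.18], [0.31, 2.57], [-1.31, 4.45], [0, 2.66], [-2.55, 2.55]. Speed limits (rad/s): [2.57, 2.57, 3.14, 3.14, 3.14, 3.14].

### API

Orientations are given as a rotation vector (axis times angle).
In Python, from workcell import bot gives the robot as it stands.
- The arm moves only by the tool drive_tool, never from a script. Its argument "deltas" is a list of rows, each an object with "hand": the opening, from 0 (shut) to 1 (fully open); "offset": the shift along the world's x, y, z in cm, a list of three; "angular": the turn, a rotation vector about the world's x, y, z in degrees, a list of three. A call has 1 to 8 rows; each row is the pose to reach, as a shift and turn from the pose commanded when the call began; what a row does not reach only later rows make up. A row lasts 1/8 s, in which the tool goes at most 62.5 mm and 10.7 degrees, less where a joint would pass 70% of its speed; a pose out of reach is approached as far as the arm can. A call with a gripper value outside its range is refused whole. The fingers move at their own pace and stop on an object; "force" is the grip in N (left out, the last holds). Time passes only in rows, so rows that repeat a pose let the fingers close. It gives the time, the measured TCP pose, the force and the opening at its end, in the units of the state.
- bot.read_state(): the state, without advancing time (a new reading comes with each control period).
- bot.read_camera(name): name is "scene" or "side" or "wrist"; returns a dict with "frame" (420x560x3 uint8, blue, green, red), "mtx" (3x3 intrinsics, pixels), "R" (3x3) and "t" (3): a world point X has camera coordinates R X + t. Camera axes: x right, y down, z forward; pixel columns grow to the right and rows downward; lengths in m; the calibration is good to about 2 mm. A picture is of the moment at which its call begins. There is no depth.
- bot.finish_job(): hands the job in, once; it reports no verdict.
The state is a dict: "time": time; "q": joint angles; "joint_vel": joint speeds; "joint_torque": joint torques, N m; "tool_pos": TCP position; "tcp_rot": TCP orientation; "wrist_force": force on the tool from outside, world axes, zero at the start; "torque": the same for the moment, N m; "width": opening from 0.0 (shut) to 1.0 (fully open).
Only numpy, scipy, OpenCV 4.12 (cv2) and the standard library are available. Lean on these libraries where they do the work, as an engineer would, in place of code of your own. Each camera call takes 0.05 s, during which the arm holds its last target. There are 200 camera calls.

## Working session

There is one attempt and no reset: what is moved stays moved. The work goes in short steps, Python scripts to look and compute and a tool call to move; the robot and the scene stay as the last step left them, time stands still between calls to the robot, and variables do not carry over. Pictures are saved under pics/ and viewed, about 12 in all and at most 16, crops included, and the job is handed in when it is done.

Besides the shell and the picture viewer there is one more tool, called as name([rows], argument=value, ...), one row to a line, values as JSON. drive_tool: Moves the arm, as the interface text tells. Its arguments: {"type":"object","properties":{"deltas":{"type":"array"},"force":{"type":"number"}},"required":["deltas"]}

```bash
ls; mkdir -p pics
cat > h.py <<'E'
import numpy as np, cv2
from workcell import bot
def cam(n,save=None):
    c=bot.read_camera(n)
    if save: cv2.imwrite('pics/'+save,c['frame'])
    return c
def ray(c,u,v,z):
    d=c['R'].T@np.linalg.solve(c['mtx'],[u,v,1.]); o=-c['R'].T@c['t']
    return o+d*(z-o[2])/d[2]
def proj(c,X):
    p=c['mtx']@(c['R']@np.asarray(X,float)+c['t']); return p[:2]/p[2]
E
python3 - <<'E'
from h import *
a=cam('scene','s0.png');b=cam('side','d0.png')
for c in(a,b): print(-c['R'].T@c['t'],c['R'][2],c['mtx'][0])
print(bot.read_state())
E
```

```text
pics
[ 1.07033876 -0.20075903  0.98473099] [-0.53985388  0.15254904 -0.82782038] [416.46086975   0.         278.66099434]
[-0.07816988  0.66702144  1.17613989] [ 0.41354803 -0.50578581 -0.75707248] [494.73741433   0.         287.4977613 ]
{'time': 0.1, 'q': array([-3.68968581e-02,  2.64671090e-01,  1.60523915e+00,  2.45563633e-05,
        1.27369515e+00, -3.69125819e-02]), 'joint_vel': array([ 0.00021362, -0.00183761, -0.00285201,  0.00069203, -0.00066075,
       -0.00192751]), 'joint_torque': array([ 2.96398039e-04, -5.16707003e+01, -3.68589377e+01,  1.30520286e-05,
        6.22219843e-03,  5.24967299e-05]), 'tool_pos': array([6.74342386e-01, 3.27162029e-05, 2.30090124e-01]), 'tcp_rot': array([-2.22037740e+00, -2.22039630e+00,  2.12355859e-03]), 'wrist_force': array([ 0.1610748 , -0.45915275,  0.60594978]), 'torque': array([ 0.00354809, -0.01489012,  0.00272845]), 'width': 0.999180560567385}
```

View pics/s0.png

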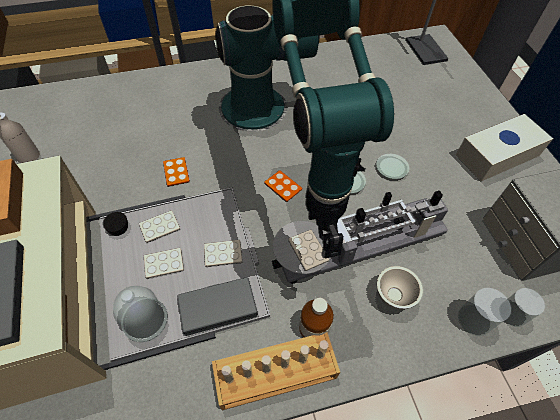

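View pics/d0.png

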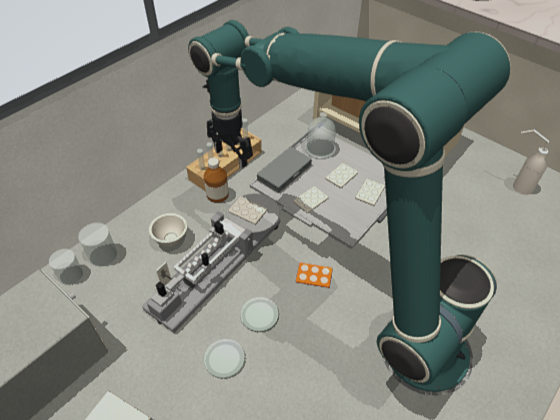

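Scene view: white plates on the tray at (159,225), (163,262) and (222,253), and plate5 on the pan at (308,250). Look-alikes are orange plates at (176,171) and (283,186), also the watch glasses (393,167) and (355,182). The knobs are around (361,213), (388,199) and (436,197). Next comes one close crop, plus measurements.

```bash
cat >> h.py <<'E'
def quads(c,z,poly=None,thr=150,sat=60,amin=150):
    """white plates: rect on plane z -> centre, angle of short side (world), size"""
    f=c['frame']; hsv=cv2.cvtColor(f,cv2.COLOR_BGR2HSV)
    m=((hsv[...,2]>thr)&(hsv[...,1]<sat)).astype(np.uint8)*255
    if poly is not None:
        k=np.zeros_like(m); cv2.fillPoly(k,[np.array(poly,np.int32)],255); m&=k
    m=cv2.morphologyEx(m,cv2.MORPH_CLOSE,np.ones((5,5)))
    out=[]
    for q in cv2.findContours(m,cv2.RETR_EXTERNAL,cv2.CHAIN_APPROX_NONE)[0]:
        if cv2.contourArea(q)<amin: continue
        w=np.array([ray(c,*p[0],z)[:2] for p in q],np.float32)
        (x,y),(a,b),t=cv2.minAreaRect(w*1000)
        if a>b: a,b,t=b,a,t+90
        t=(t+90)%180-90   # direction of short side
        out.append(([round(x/1000,4),round(y/1000,4)],[round(a),round(b)],round(t,1),q.reshape(-1,2).mean(0).round()))
    return out
E
python3 - <<'E'
from h import *
a=cv2.imread('pics/s0.png');b=cv2.imread('pics/d0.png')
A=cv2.resize(a[175:285,265:455],None,fx=4,fy=4,interpolation=cv2.INTER_CUBIC)
B=cv2.resize(b[185:320,140:290],None,fx=4,fy=4,interpolation=cv2.INTER_CUBIC)
cv2.imwrite('pics/c1.png',A);cv2.imwrite('pics/c2.png',B)
c=cam('scene')
for z,p in((.02,[(95,205),(250,200),(262,275),(100,280)]),(.085,[(285,225),(335,225),(335,272),(285,275)])):
  for t in(130,160,190):
    print(t); [print(o) for o in quads(c,z,p,t)]
d=cam('side')
for t in(130,160,190):
    print('side',t); [print(o) for o in quads(d,.02,[(295,200),(330,150),(390,170),(380,210),(330,225)],t)]
E
```

```text
130
([0.4645, -0.3203], [235, 452], -11.8, array([179., 238.]))
160
([0.4818, -0.1386], [35, 125], -83.1, array([242., 230.]))
([0.4613, -0.3352], [235, 379], -11.9, array([161., 242.]))
190
([0.529, -0.3526], [64, 93], -0.3, array([163., 262.]))
([0.5372, -0.2092], [64, 74], -6.8, array([218., 253.]))
([0.4149, -0.3524], [64, 94], 12.4, array([158., 226.]))
130
([0.6075, 0.0039], [87, 141], 89.3, array([306., 247.]))
160
([0.6053, 0.0027], [84, 136], 89.3, array([305., 248.]))
190
([0.6158, 0.0059], [60, 94], -80.0, array([309., 250.]))
side 130
([0.4764, -0.3118], [253, 299], 12.9, array([345., 189.]))
side 160
([0.4767, -0.3133], [253, 296], 12.9, array([345., 188.]))
side 190
([0.5384, -0.2113], [64, 75], -6.2, array([313., 196.]))
([0.4172, -0.3592], [64, 106], 12.7, array([371., 190.]))
([0.5304, -0.3546], [64, 95], -0.3, array([341., 174.]))
```

View pics/c1.png

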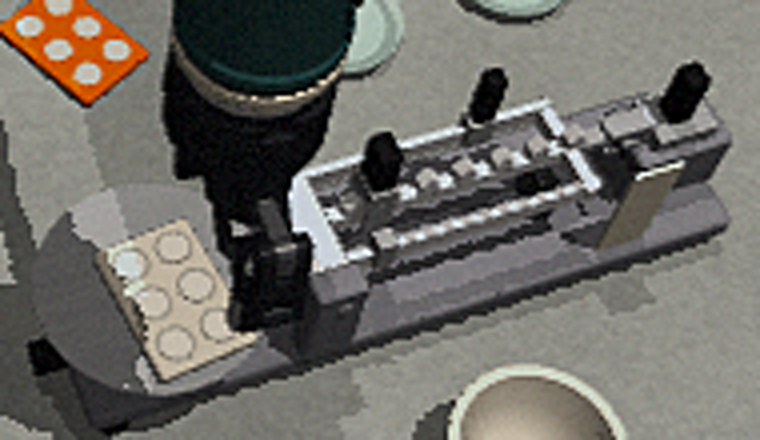

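View pics/c2.png

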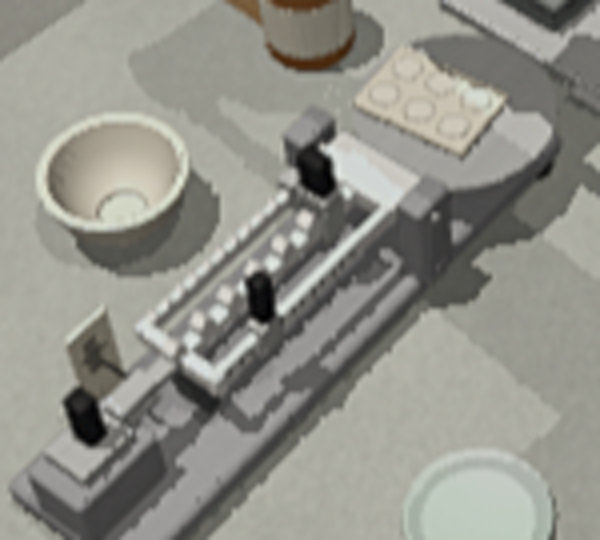

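Three white plates on the tray and plate5 on the pan, so four plates (400 g). The scene pixels of the knobs are rider (360.5,215), poise (387,199) and lock (436,198). Side pixels are (219,227.5), (205,259) and (161,289).

```bash
cat >> h.py <<'E'
def tri(c1,p1,c2,p2):
    P=[c['mtx']@np.c_[c['R'],c['t']] for c in(c1,c2)]
    X=cv2.triangulatePoints(P[0],P[1],np.array(p1,float).reshape(2,1),np.array(p2,float).reshape(2,1)).ravel(); return X[:3]/X[3]
E
python3 - <<'E'
from h import *
a=cam('scene');b=cam('side')
K={}
for n,p,q in(('rider',(360.5,215),(218.7,227.5)),('poise',(387,198.8),(205,259.3)),('lock',(436.2,198),(161,289.2))):
    K[n]=X=tri(a,p,b,q); print(n,X.round(4),proj(a,X)-p,proj(b,X)-q)
d=(K['lock']-K['rider'])[:2]; print('yaw',-np.arctan2(d[0],d[1]))
# tops of knobs separately from masks
for c,pts in((a,[(360.5,215),(387,199),(436,198)]),(b,[(218.7,227.5),(205,259.3),(161,289)])):
    m=(c['frame'].max(2)<45).astype(np.uint8); n,l,s,ce=cv2.connectedComponentsWithStats(m)
    for p in pts:
        i=l[int(p[1]),int(p[0])]; print(i and s[i],ce[i])
E
```

```text
rider [0.5894 0.1401 0.1461] [-0.30727614 -0.11067631] [-0.20791327  0.03507045]
poise [0.5505 0.2292 0.1303] [-0.38081554 -0.12787692] [-0.28112889  0.03630632]
lock [0.5725 0.3586 0.1197] [-0.42190034 -0.11697289] [-0.33094212  0.01209112]
yaw 0.07700301917183325
[353 208  13  18 130] [359.54615385 216.01538462]
[382 192  10  14  82] [386.67073171 198.51219512]
[429 191  13  15 120] [435.54166667 198.11666667]
[214 221  10  13  82] [218.36585366 227.47560976]
[202 254   7  12  62] [204.64516129 259.27419355]
[157 283   9  13  81] [160.98765432 289.18518519]
```

drive_tool([
  {"hand": 1,"offset": [-4,0,6],"angular": [0,0,0]},
  {"hand": 1,"offset": [-7.5,0,12],"angular": [0,0,0]},
  {"hand": 1,"offset": [-7.5,0,12],"angular": [0,0,0]},
  {"hand": 1,"offset": [-7.5,0,12],"angular": [0,0,0]},
])

```text
time: 0.8
tool_pos: [0.6004, -0.0, 0.3531]
tcp_rot: [2.219, 2.219, 0.004]
wrist_force: [0.3, 0.4, -0.3]
width: 1.001
```

Run:
```python
from h import *
c=cam('wrist','w1.png');print(-c['R'].T@c['t'],c['R'][2],c['R'][0],c['mtx'][0])
a=cam('scene')
for u,v in((273,245),(300,220.75),(302,273.75)): print(ray(a,u,v,.075))
print(bot.read_state()['tool_pos'])
```

```text
[0.59913599 0.07902375 0.49681571] [ 0.00249661 -0.30987427 -0.95077427] [ 9.99996104e-01 -4.13141281e-04  2.76051397e-03] [291.92677767   0.         277.87556217]
[ 0.57986172 -0.07448256  0.075     ]
[0.52756044 0.01082957 0.075     ]
[ 0.67269225 -0.02651904  0.075     ]
[5.99745495e-01 9.37116235e-06 3.49446876e-01]
```

View pics/w1.png

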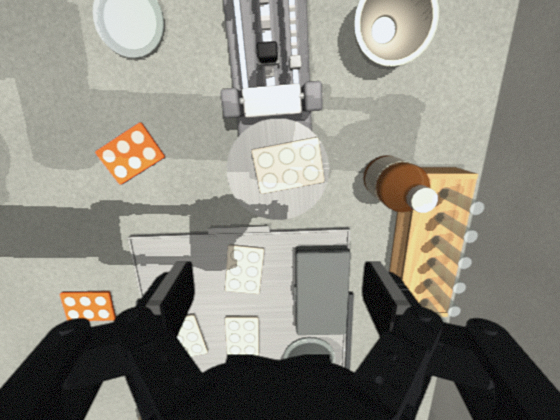

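Wrist view: the pan is centred near (278,170) with plate5 at (289,165). Tray plates are at (245,269), (242,336) and (190,335), and the rider knob is at (267,50). Orange look-alikes at (130,153) and (88,306).

Run:
```python
from h import *
c=cam('wrist')
# pan edges by rays; circle fit
P=np.array([ray(c,u,v,.075)[:2] for u,v in((227.5,169),(330,170),(243,133),(240,205),(279,221),(316,203),(262,219))])
A=np.c_[2*P,np.ones(len(P))]; s=np.linalg.lstsq(A,(P**2).sum(1),rcond=None)[0]; print('pan',s[:2],np.sqrt(s[2]+s[:2]@s[:2]), P.round(3).tolist())
for t in(160,190,205):
    print(t,'plate5',quads(c,.085,[(240,130),(340,125),(340,205),(240,205)],t))
    print('tray',*quads(c,.02,[(175,235),(275,235),(270,356),(205,356),(175,320)],t),sep='\n')
```

```text
pan [ 0.59806666 -0.00601969] 0.07440050071373733 [[0.525, -0.0], [0.673, -0.001], [0.549, 0.051], [0.541, -0.055], [0.6, -0.08], [0.655, -0.051], [0.574, -0.077]]
160 plate5 [([0.6158, 0.0051], [113, 146], -90.0, array([292., 166.]))]
tray
([0.4291, -0.1485], [31, 40], -5.2, array([183., 246.]))
([0.4986, -0.2614], [179, 275], -2.4, array([236., 297.]))
190 plate5 [([0.6158, 0.0039], [111, 146], -90.0, array([285., 170.]))]
tray
([0.4282, -0.1485], [29, 40], -5.3, array([183., 246.]))
([0.4994, -0.2614], [177, 275], -2.4, array([237., 298.]))
205 plate5 [([0.6073, 0.0044], [111, 126], 88.3, array([285., 172.]))]
tray
([0.4282, -0.1493], [29, 38], -5.3, array([183., 246.]))
([0.4994, -0.2613], [177, 275], -2.4, array([237., 298.]))
```

drive_tool([
  {"hand": 1,"offset": [0.8,0.6,-3],"angular": [0,0,-10.5]},
  {"hand": 1,"offset": [1.6,0.6,-6],"angular": [0,0,-21]},
  {"hand": 1,"offset": [1.6,0.6,-9],"angular": [0,0,-31.5]},
  {"hand": 1,"offset": [1.6,0.6,-12],"angular": [0,0,-42]},
  {"hand": 1,"offset": [1.6,0.6,-15],"angular": [0,0,-52.5]},
  {"hand": 1,"offset": [1.6,0.6,-18],"angular": [0,0,-63]},
  {"hand": 1,"offset": [1.6,0.6,-20],"angular": [0,0,-73]},
  {"hand": 1,"offset": [1.6,0.6,-21],"angular": [0,0,-81]},
])

```text
time: 1.95
tool_pos: [0.6135, 0.0061, 0.1363]
tcp_rot: [-3.132, -0.239, 0.012]
wrist_force: [0.8, -0.1, 0.3]
width: 1.001
```

Run:
```python
from h import *
c=cam('wrist','w2.png');print(-c['R'].T@c['t']);s=bot.read_state();print(s['tool_pos'],s['q'][5])
```

```text
[0.69247816 0.01760165 0.27936881]
[0.61304939 0.00611498 0.13534819] 1.391666057690839
```

View pics/w2.png

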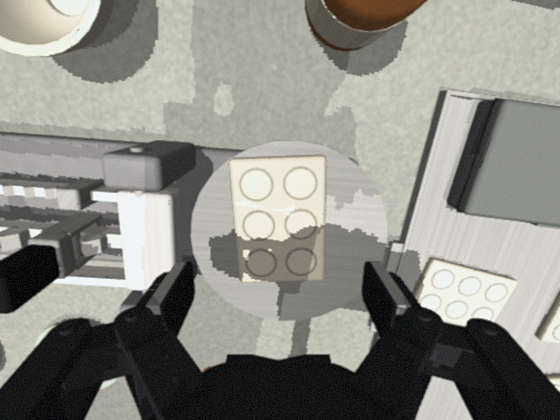

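Plate5 now shows its corners at (230,157), (326,154), (324,279) and (241,281). The pan spans u 191–388 and v 141–319.

```bash
cat >> h.py <<'E'
def corners(c,pts,z):
    """TL,TR,BR,BL pixels -> centre, edge lengths, edge angles(deg)"""
    P=np.array([ray(c,u,v,z)[:2] for u,v in pts]); e=[P[(i+1)%4]-P[i] for i in range(4)]
    print('centre',P.mean(0).round(4),'len',[round(float(np.hypot(*v))*1000) for v in e],'ang',[round(float(np.degrees(np.arctan2(v[1],v[0]))),1) for v in e])
E
python3 - <<'E'
from h import *
c=cam('wrist')
corners(c,[(230,157),(326,154),(324,279),(241,281)],.085)
P=np.array([ray(c,u,v,.075)[:2] for u,v in((191,230),(388,230),(290,141),(290,319),(220,167),(360,293),(362,168))])
A=np.c_[2*P,np.ones(len(P))]; s=np.linalg.lstsq(A,(P**2).sum(1),rcond=None)[0]; print('pan',s[:2],np.sqrt(s[2]+s[:2]@s[:2]))
f=cv2.cvtColor(c['frame'],cv2.COLOR_BGR2HSV)
for p in((270,165),(285,200),(282,240),(282,270),(210,200),(290,300)): print(p,f[p[1],p[0]])
E
```

```text
centre [0.6163 0.0046] len [63, 95, 63, 95] ang [-79.7, -169.4, 100.1, 10.6]
pan [ 0.5994977  -0.00515948] 0.07452348499224462
(270, 165) [ 23  21 240]
(285, 200) [ 21  26 239]
(282, 240) [ 22  32 238]
(282, 270) [ 23  31 130]
(210, 200) [ 17   9 189]
(290, 300) [ 30  12 128]
```

drive_tool([
  {"hand": 1,"offset": [0.2,-0.15,-3],"angular": [0,0,1.3]},
  {"hand": 1,"offset": [0.2,-0.15,-5],"angular": [0,0,1.3]},
  {"hand": 1,"offset": [0.2,-0.15,-6],"angular": [0,0,1.3]},
  {"hand": 1,"offset": [0.2,-0.15,-6.4],"angular": [0,0,1.3]},
  {"hand": 1,"offset": [0.2,-0.15,-6.4],"angular": [0,0,1.3]},
])

```text
time: 2.68
tool_pos: [0.6183, 0.0045, 0.0776]
tcp_rot: [3.129, 0.282, 0.001]
wrist_force: [-0.1, -0.2, -0.3]
width: 1.0
```

drive_tool([
  {"hand": 1,"offset": [-0.2,0,-0.5],"angular": [0,0,0]},
  {"hand": 1,"offset": [-0.2,0,-0.7],"angular": [0,0,0]},
  {"hand": 1,"offset": [-0.2,0,-0.7],"angular": [0,0,0]},
])

```text
time: 3.05
tool_pos: [0.6159, 0.0045, 0.0703]
tcp_rot: [-3.129, -0.282, -0.0]
wrist_force: [-0.1, -0.4, -0.2]
width: 1.0
```

drive_tool([
  {"hand": 0.5,"offset": [0,0,0],"angular": [0,0,0]},
  {"hand": 0.5,"offset": [0,0,0],"angular": [0,0,0]},
  {"hand": 0.5,"offset": [0,0,0],"angular": [0,0,0]},
  {"hand": 0.5,"offset": [0,0,0],"angular": [0,0,0]},
  {"hand": 0.5,"offset": [0,0,0],"angular": [0,0,0]},
], force=50)

```text
time: 3.68
tool_pos: [0.6166, 0.0045, 0.0711]
tcp_rot: [3.129, 0.282, 0.002]
wrist_force: [-1.2, 0.1, 5.0]
width: 0.753
```

drive_tool([
  {"hand": 0.5,"offset": [0,0,1],"angular": [0,0,0]},
  {"hand": 0.5,"offset": [-0.5,-0.3,3],"angular": [0,0,8]},
  {"hand": 0.5,"offset": [-1,-0.6,3],"angular": [0,0,18]},
  {"hand": 0.5,"offset": [-1.5,-1,3],"angular": [0,0,28]},
  {"hand": 0.5,"offset": [-1.7,-1,3],"angular": [0,0,38]},
  {"hand": 0.5,"offset": [-1.7,-1,3],"angular": [0,0,48]},
  {"hand": 0.5,"offset": [-1.7,-1,3],"angular": [0,0,58]},
  {"hand": 0.5,"offset": [-1.7,-1,3],"angular": [0,0,68]},
])

```text
time: 4.68
tool_pos: [0.5985, -0.0055, 0.1]
tcp_rot: [-2.43, -1.99, 0.001]
wrist_force: [-0.7, -0.7, -1.3]
width: 0.754
```

drive_tool([
  {"hand": 0.5,"offset": [0,0,0],"angular": [0,0,9]},
  {"hand": 0.5,"offset": [0,0,0],"angular": [0,0,16.1]},
  {"hand": 0.5,"offset": [0,0,0],"angular": [0,0,16.1]},
  {"hand": 0.5,"offset": [0,0,0],"angular": [0,0,16.1]},
])

```text
time: 5.18
tool_pos: [0.5988, -0.0055, 0.1001]
tcp_rot: [-2.137, -2.303, 0.0]
wrist_force: [1.4, 0.1, -1.2]
width: 0.753
```

drive_tool([
  {"hand": 0.5,"offset": [0.05,0,-2],"angular": [0,0,0]},
  {"hand": 0.5,"offset": [0.05,0,-2.9],"angular": [0,0,0]},
  {"hand": 0.5,"offset": [0.05,0,-2.9],"angular": [0,0,0]},
  {"hand": 0.5,"offset": [0.05,0,-2.9],"angular": [0,0,0]},
  {"hand": 1,"offset": [0.05,0,-2.9],"angular": [0,0,0]},
  {"hand": 1,"offset": [0.05,0,-2.9],"angular": [0,0,0]},
  {"hand": 1,"offset": [0.05,0,-2],"angular": [0,0,0]},
  {"hand": 1,"offset": [0.05,0,3],"angular": [0,0,0]},
])

```text
time: 6.18
tool_pos: [0.596, -0.0054, 0.1269]
tcp_rot: [-2.13, -2.3, 0.009]
wrist_force: [0.3, -0.8, 0.8]
width: 0.998
```

drive_tool([
  {"hand": 1,"offset": [-1,-1,5],"angular": [0,0,-4.3]},
  {"hand": 1,"offset": [-4,-4,10],"angular": [0,0,-4.3]},
  {"hand": 1,"offset": [-7,-8,14],"angular": [0,0,-4.3]},
  {"hand": 1,"offset": [-9.5,-12,18],"angular": [0,0,-4.3]},
  {"hand": 1,"offset": [-10,-12.5,19],"angular": [0,0,-4.3]},
  {"hand": 1,"offset": [-10,-12.5,19],"angular": [0,0,-4.3]},
  {"hand": 1,"offset": [-10,-12.5,19],"angular": [0,0,-4.3]},
])

```text
time: 7.05
tool_pos: [0.4993, -0.1295, 0.3185]
tcp_rot: [-2.217, -2.222, 0.001]
wrist_force: [-0.3, -0.2, -0.5]
width: 0.998
```

Run:
```python
from h import *
c=cam('wrist','w3.png');print(-c['R'].T@c['t']);s=bot.read_state();print(s['tool_pos'],s['tcp_rot'])
```

```text
[ 0.49868029 -0.05064261  0.46231095]
[ 0.49919048 -0.12932174  0.31814908] [-2.21583682e+00 -2.22238690e+00  1.86713650e-03]
```

View pics/w3.png

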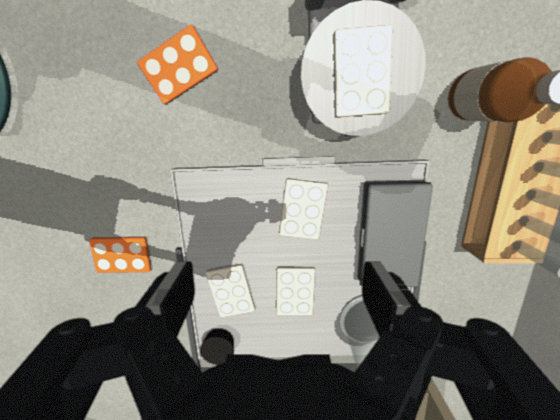

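Wrist view: plate C is at (303,209), A at (296,291), B at (231,292) and plate5 at (363,71) on the pan. No fourth tray plate is seen. The stopper is at (217,345) and the bell jar at (370,318).

Run:
```python
from h import *
c=cam('wrist')
f=cv2.cvtColor(c['frame'],cv2.COLOR_BGR2LAB)
corners(c,[(288,178),(327,182),(319,239),(280,236)],.02)
corners(c,[(278,267),(314,268),(314,315),(277,316)],.02)
corners(c,[(207,272),(243,264),(255,312),(219,319)],.02)
corners(c,[(336,28),(391,25),(389,114),(335,118)],.085)
for b in(134,136,138):
  m=((f[...,2]>b)).astype(np.uint8)*255
  m=cv2.morphologyEx(m,cv2.MORPH_CLOSE,np.ones((3,3)))
  for q in cv2.findContours(m,cv2.RETR_EXTERNAL,cv2.CHAIN_APPROX_NONE)[0]:
    if 900<cv2.contourArea(q)<6000:
      ce=q.reshape(-1,2).mean(0)
      if 200<ce[0]<400 and ce[1]<330:
        z=.085 if ce[1]<140 else .02
        w=np.array([ray(c,*p[0],z)[:2] for p in q],np.float32)*1000
        print(b,ce.round(),cv2.minAreaRect(w))
```

```text
centre [ 0.538  -0.1988] len [61, 97, 65, 98] ang [-5.8, -94.7, 175.5, 83.0]
centre [ 0.529  -0.3519] len [61, 96, 67, 100] ang [-1.5, -87.7, -177.8, 89.1]
centre [ 0.4152 -0.353 ] len [64, 99, 68, 98] ang [14.2, -79.3, -166.7, 98.7]
centre [ 0.5971 -0.0067] len [62, 96, 66, 98] ang [2.8, -84.5, -175.8, 92.9]
134 [293. 295.] ((527.707763671875, -351.03173828125), (98.04280090332031, 66.72924041748047), 89.73521423339844)
134 [303. 209.] ((536.9296875, -199.5922393798828), (97.26744079589844, 66.67578125), 83.62252807617188)
```

drive_tool([
  {"hand": 1,"offset": [1.5,-3,-5],"angular": [0,0,-6.3]},
  {"hand": 1,"offset": [3.8,-6.9,-11],"angular": [0,0,-6.3]},
  {"hand": 1,"offset": [3.8,-6.9,-17],"angular": [0,0,-6.3]},
  {"hand": 1,"offset": [3.8,-6.9,-23],"angular": [0,0,-6.3]},
  {"hand": 1,"offset": [3.8,-6.9,-27],"angular": [0,0,-6.3]},
  {"hand": 1,"offset": [3.8,-6.9,-29.5],"angular": [0,0,-6.3]},
  {"hand": 1,"offset": [3.8,-6.9,-30],"angular": [0,0,-6.3]},
  {"hand": 1,"offset": [3.8,-6.9,-30],"angular": [0,0,-6.3]},
])

```text
time: 8.15
tool_pos: [0.5376, -0.1989, 0.0199]
tcp_rot: [-2.337, -2.098, 0.001]
wrist_force: [0.7, 0.3, 0.3]
width: 1.001
```

drive_tool([
  {"hand": 1,"offset": [0,0,-0.8],"angular": [0,0,0]},
  {"hand": 1,"offset": [0,0,-1.2],"angular": [0,0,0]},
  {"hand": 0.5,"offset": [0,0,-1.2],"angular": [0,0,0]},
  {"hand": 0.5,"offset": [0,0,-1.2],"angular": [0,0,0]},
  {"hand": 0.5,"offset": [0,0,-1.2],"angular": [0,0,0]},
  {"hand": 0.5,"offset": [0,0,-1.2],"angular": [0,0,0]},
  {"hand": 0.5,"offset": [0,0,0],"angular": [0,0,0]},
  {"hand": 0.5,"offset": [0,0,3],"angular": [0,0,0]},
])

```text
time: 9.15
tool_pos: [0.5354, -0.1986, 0.0489]
tcp_rot: [-2.335, -2.095, 0.003]
wrist_force: [-0.4, 0.0, 0.2]
width: 0.749
```

drive_tool([
  {"hand": 0.5,"offset": [0,0,5],"angular": [0,0,2]},
  {"hand": 0.5,"offset": [2,4,9],"angular": [0,0,6]},
  {"hand": 0.5,"offset": [3.5,9,9],"angular": [0,0,10.5]},
  {"hand": 0.5,"offset": [5,14,9],"angular": [0,0,10.5]},
  {"hand": 0.5,"offset": [6.1,18,8],"angular": [0,0,10.5]},
  {"hand": 0.5,"offset": [6.1,19.3,6],"angular": [0,0,10.5]},
  {"hand": 0.5,"offset": [6.1,19.3,5],"angular": [0,0,10.5]},
  {"hand": 0.5,"offset": [6.1,19.3,5],"angular": [0,0,10.5]},
])

```text
time: 10.15
tool_pos: [0.5967, -0.0075, 0.0985]
tcp_rot: [-2.136, -2.301, 0.004]
wrist_force: [0.0, 0.2, -1.3]
width: 0.745
```

Run:
```python
from h import *
c=cam('scene','s1.png');s=bot.read_state();print(s['tool_pos'],s['width'])
f=c['frame'][190:300,240:400]
d=cam('side','x.png')['frame'][150:260,200:360]
cv2.imwrite('pics/p1.png',cv2.resize(np.hstack([f,d]),None,fx=2.5,fy=2.5,interpolation=cv2.INTER_CUBIC))
```

```text
[ 0.59762535 -0.00779258  0.09947779] 0.7511245052698872
```

View pics/p1.png

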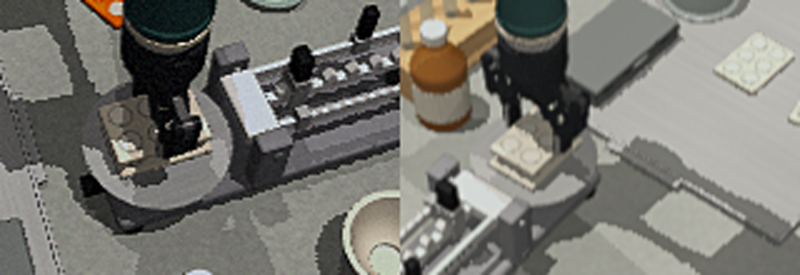

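Plate C is held level above plate5, which sits centred on the pan. Lower it and release.

drive_tool([
  {"hand": 0.5,"offset": [0.05,0,-1],"angular": [0,0,0]},
  {"hand": 0.5,"offset": [0.05,0,-1.6],"angular": [0,0,0]},
  {"hand": 0.5,"offset": [0.05,0,-1.65],"angular": [0,0,0]},
  {"hand": 0.5,"offset": [0.05,0,-1.65],"angular": [0,0,0]},
])

```text
time: 10.75
tool_pos: [0.5992, -0.0069, 0.0839]
tcp_rot: [2.136, 2.303, -0.0]
wrist_force: [0.0, -0.3, 2.0]
width: 0.746
```

drive_tool([
  {"hand": 1,"offset": [0,0,0],"angular": [0,0,0]},
  {"hand": 1,"offset": [0,0,0],"angular": [0,0,0]},
  {"hand": 1,"offset": [0,0,1],"angular": [0,0,0]},
  {"hand": 1,"offset": [-3,-3,7],"angular": [0,0,-4.4]},
  {"hand": 1,"offset": [-6,-8,13],"angular": [0,0,-4.4]},
  {"hand": 1,"offset": [-9,-13,17],"angular": [0,0,-4.4]},
  {"hand": 1,"offset": [-10,-15,17],"angular": [0,0,-4.4]},
  {"hand": 1,"offset": [-10,-15,17],"angular": [0,0,-4.4]},
])

```text
time: 11.75
tool_pos: [0.4993, -0.1596, 0.2579]
tcp_rot: [2.224, 2.21, 0.003]
wrist_force: [0.5, -0.3, 0.2]
width: 0.998
```

```bash
cat >> h.py <<'E'
def lab(c,z,box,b=134,amin=900):
    f=cv2.cvtColor(c['frame'],cv2.COLOR_BGR2LAB)
    m=(f[...,2]>b).astype(np.uint8)*255; k=np.zeros_like(m); k[box[1]:box[3],box[0]:box[2]]=255
    m=cv2.morphologyEx(m&k,cv2.MORPH_CLOSE,np.ones((3,3)))
    for q in cv2.findContours(m,cv2.RETR_EXTERNAL,cv2.CHAIN_APPROX_NONE)[0]:
        if cv2.contourArea(q)>amin:
            w=np.array([ray(c,*p[0],z)[:2] for p in q],np.float32)*1000
            print(b,q.reshape(-1,2).mean(0).round(),cv2.minAreaRect(w))
E
python3 - <<'E'
from h import *
c=cam('wrist','w4.png');s=bot.read_state();print(s['tool_pos'],s['tcp_rot'])
for b in(132,133,134): lab(c,.095,(310,0,420,140),b);lab(c,.02,(195,220,335,350),b)
E
```

```text
[ 0.49929597 -0.15784415  0.25598689] [2.22445919 2.21346954 0.0032551 ]
132 [366. 117.] ((588.0935668945312, -86.0341796875), (112.16191101074219, 49.09086227416992), 1.595642328262329)
132 [225. 299.] ((419.7969970703125, -344.2535400390625), (150.44859313964844, 97.68931579589844), 85.8934555053711)
132 [295. 305.] ((528.968505859375, -356.6982421875), (174.8417510986328, 138.77911376953125), 79.61076354980469)
133 [368. 123.] ((586.7447509765625, -94.14627075195312), (110.72335052490234, 45.13959884643555), 8.240443229675293)
133 [296. 296.] ((527.5113525390625, -352.96343994140625), (70.25272369384766, 103.32625579833984), 1.7059804201126099)
133 [223. 297.] ((414.2392272949219, -352.37432861328125), (68.14177703857422, 101.25337219238281), 12.57316780090332)
134 [223. 302.] ((414.00250244140625, -351.5346374511719), (67.51712799072266, 98.67552185058594), 12.421403884887695)
```

View pics/w4.png

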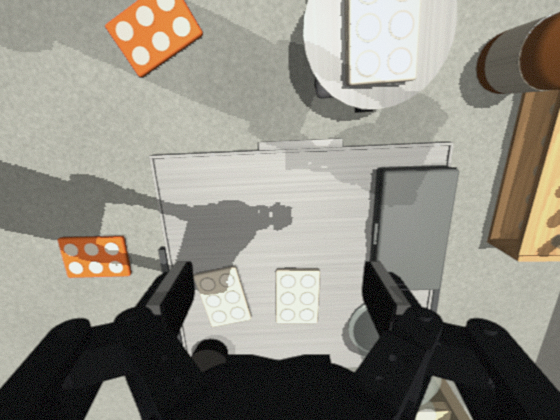

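drive_tool([
  {"hand": 0.9,"offset": [1,-5,-2],"angular": [0,0,0]},
  {"hand": 0.9,"offset": [2,-10,-4],"angular": [0,0,0]},
  {"hand": 0.9,"offset": [2.9,-15,-7],"angular": [0,0,0]},
  {"hand": 0.9,"offset": [2.9,-19,-11],"angular": [0,0,0]},
  {"hand": 0.9,"offset": [2.9,-19.5,-17],"angular": [0,0,0]},
  {"hand": 0.9,"offset": [2.9,-19.5,-22],"angular": [0,0,0]},
  {"hand": 0.9,"offset": [2.9,-19.5,-23],"angular": [0,0,0]},
  {"hand": 0.9,"offset": [2.9,-19.5,-23],"angular": [0,0,0]},
])

```text
time: 12.8
tool_pos: [0.5283, -0.3503, 0.0232]
tcp_rot: [-2.221, -2.22, 0.0]
wrist_force: [0.4, -0.3, 0.1]
width: 0.894
```

drive_tool([
  {"hand": 0.9,"offset": [0,-0.15,-1],"angular": [0,0,0]},
  {"hand": 0.9,"offset": [0,-0.15,-1.5],"angular": [0,0,0]},
  {"hand": 0.5,"offset": [0,-0.15,-1.5],"angular": [0,0,0]},
  {"hand": 0.5,"offset": [0,-0.15,-1.5],"angular": [0,0,0]},
  {"hand": 0.5,"offset": [0,-0.15,-1.5],"angular": [0,0,0]},
  {"hand": 0.5,"offset": [0,-0.15,-1.5],"angular": [0,0,0]},
  {"hand": 0.5,"offset": [0,-0.15,0],"angular": [0,0,0]},
  {"hand": 0.5,"offset": [0,-0.15,3],"angular": [0,0,0]},
])

```text
time: 13.8
tool_pos: [0.5262, -0.3518, 0.0526]
tcp_rot: [-2.22, -2.216, 0.001]
wrist_force: [0.3, -0.2, -0.5]
width: 0.747
```

drive_tool([
  {"hand": 0.5,"offset": [0,2,5],"angular": [0,0,0]},
  {"hand": 0.5,"offset": [1,7,9],"angular": [0,0,2]},
  {"hand": 0.5,"offset": [2.5,13,10],"angular": [0,0,4.3]},
  {"hand": 0.5,"offset": [4,19,10],"angular": [0,0,4.3]},
  {"hand": 0.5,"offset": [5.5,25,10],"angular": [0,0,4.3]},
  {"hand": 0.5,"offset": [7.1,31,10],"angular": [0,0,4.3]},
  {"hand": 0.5,"offset": [7.1,34.5,7],"angular": [0,0,4.3]},
  {"hand": 0.5,"offset": [7.1,34.6,6.2],"angular": [0,0,4.3]},
])

```text
time: 14.8
tool_pos: [0.5969, -0.0042, 0.1139]
tcp_rot: [-2.132, -2.303, 0.004]
wrist_force: [-0.3, -0.3, -1.7]
width: 0.75
```

drive_tool([
  {"hand": 0.5,"offset": [0,0,0],"angular": [0,0,0]},
  {"hand": 0.5,"offset": [0,0,-0.8],"angular": [0,0,0]},
  {"hand": 0.5,"offset": [0,0,-1.2],"angular": [0,0,0]},
  {"hand": 0.5,"offset": [0,0,-1.2],"angular": [0,0,0]},
])

```text
time: 15.3
tool_pos: [0.5988, -0.0079, 0.1036]
tcp_rot: [-2.14, -2.3, 0.001]
wrist_force: [0.7, 0.3, -1.1]
width: 0.745
```

drive_tool([
  {"hand": 0.5,"offset": [0,0.15,-0.6],"angular": [0,0,0]},
  {"hand": 0.5,"offset": [0,0.15,-1.0],"angular": [0,0,0]},
  {"hand": 0.5,"offset": [0,0.15,-1.0],"angular": [0,0,0]},
  {"hand": 0.5,"offset": [0,0.15,-1.0],"angular": [0,0,0]},
])

```text
time: 15.8
tool_pos: [0.5992, -0.0055, 0.0948]
tcp_rot: [2.138, 2.301, 0.0]
wrist_force: [-2.9, -0.3, 4.7]
width: 0.747
```

drive_tool([
  {"hand": 1,"offset": [0,0,0],"angular": [0,0,0]},
  {"hand": 1,"offset": [0,0,0],"angular": [0,0,0]},
  {"hand": 1,"offset": [0,0,1.5],"angular": [0,0,0]},
  {"hand": 1,"offset": [-2,-3,5],"angular": [0,0,0]},
  {"hand": 1,"offset": [-6,-9,9],"angular": [0,0,0]},
  {"hand": 1,"offset": [-10,-14,9],"angular": [0,0,4]},
  {"hand": 1,"offset": [-14,-19,9],"angular": [0,0,8]},
  {"hand": 1,"offset": [-16,-24,9],"angular": [0,0,8]},
])

```text
time: 16.8
tool_pos: [0.4432, -0.2363, 0.1854]
tcp_rot: [1.97, 2.444, 0.001]
wrist_force: [1.1, -1.0, 0.1]
width: 0.998
```

Run:
```python
from h import *
c=cam('scene','s2.png');s=bot.read_state();print(s['tool_pos'],s['tcp_rot'])
d=cam('side')
f=c['frame'][200:290,260:350]
cv2.imwrite('pics/p2.png',cv2.resize(np.hstack([f,d['frame'][165:255,205:295]]),None,fx=4,fy=4,interpolation=cv2.INTER_CUBIC))
```

```text
[ 0.44008622 -0.24291622  0.18546073] [ 1.97369175  2.43944682 -0.00875035]
```

View pics/p2.png

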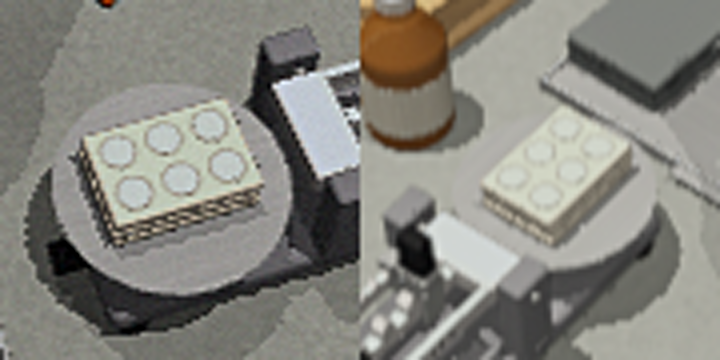

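Three plates are squarely stacked on the pan. Now the last one, plate B.

drive_tool([
  {"hand": 1,"offset": [-1.5,-5,-2],"angular": [0,0,0]},
  {"hand": 1,"offset": [-2.4,-10,-5],"angular": [0,0,0]},
  {"hand": 1,"offset": [-2.4,-10.6,-10],"angular": [0,0,0]},
  {"hand": 1,"offset": [-2.4,-10.6,-14],"angular": [0,0,0]},
  {"hand": 1,"offset": [-2.4,-10.6,-16],"angular": [0,0,0]},
  {"hand": 1,"offset": [-2.4,-10.6,-16],"angular": [0,0,0]},
  {"hand": 1,"offset": [-2.4,-10.6,-16],"angular": [0,0,0]},
])

```text
time: 17.77
tool_pos: [0.4215, -0.3415, 0.0251]
tcp_rot: [1.971, 2.444, 0.0]
wrist_force: [0.6, 0.2, 1.1]
width: 0.999
```

drive_tool([
  {"hand": 1,"offset": [-0.7,-1.05,0],"angular": [0,0,0]},
  {"hand": 1,"offset": [-0.7,-1.05,0],"angular": [0,0,0]},
  {"hand": 1,"offset": [-0.7,-1.05,0],"angular": [0,0,0]},
])

```text
time: 18.15
tool_pos: [0.4133, -0.3521, 0.0243]
tcp_rot: [1.973, 2.443, 0.0]
wrist_force: [-0.4, 0.2, -0.3]
width: 0.999
```

drive_tool([
  {"hand": 1,"offset": [0.1,0,-1],"angular": [0,0,0]},
  {"hand": 1,"offset": [0.1,0,-1.65],"angular": [0,0,0]},
  {"hand": 0.5,"offset": [0.1,0,-1.65],"angular": [0,0,0]},
  {"hand": 0.5,"offset": [0.1,0,-1.65],"angular": [0,0,0]},
  {"hand": 0.5,"offset": [0.1,0,-1.65],"angular": [0,0,0]},
  {"hand": 0.5,"offset": [0.1,0,-1.65],"angular": [0,0,0]},
  {"hand": 0.5,"offset": [0.1,0,0],"angular": [0,0,0]},
  {"hand": 0.5,"offset": [0.1,0,3],"angular": [0,0,0]},
])

```text
time: 19.15
tool_pos: [0.4133, -0.3508, 0.0537]
tcp_rot: [-1.971, -2.443, -0.0]
wrist_force: [0.2, -0.2, -0.4]
width: 0.751
```

drive_tool([
  {"hand": 0.5,"offset": [0.5,1,5],"angular": [0,0,0]},
  {"hand": 0.5,"offset": [2,6,9],"angular": [0,0,-3]},
  {"hand": 0.5,"offset": [5,11,12],"angular": [0,0,-6]},
  {"hand": 0.5,"offset": [8,16,12],"angular": [0,0,-8]},
  {"hand": 0.5,"offset": [11,21,12],"angular": [0,0,-8]},
  {"hand": 0.5,"offset": [14,26,12],"angular": [0,0,-8]},
  {"hand": 0.5,"offset": [17,31,11],"angular": [0,0,-8]},
  {"hand": 0.5,"offset": [18.5,34.6,9],"angular": [0,0,-8]},
])

```text
time: 20.15
tool_pos: [0.6019, -0.0032, 0.1462]
tcp_rot: [2.134, 2.3, 0.005]
wrist_force: [-0.8, -0.2, -1.8]
width: 0.751
```

drive_tool([
  {"hand": 0.5,"offset": [0,0,-1],"angular": [0,0,0]},
  {"hand": 0.5,"offset": [0,0,-2],"angular": [0,0,0]},
  {"hand": 0.5,"offset": [0,0,-2],"angular": [0,0,0]},
  {"hand": 0.5,"offset": [0,0,-2],"angular": [0,0,0]},
])

```text
time: 20.65
tool_pos: [0.5992, -0.0067, 0.1244]
tcp_rot: [2.14, 2.299, 0.001]
wrist_force: [-0.5, 0.7, -1.0]
width: 0.753
```

drive_tool([
  {"hand": 0.5,"offset": [0,0.05,-1],"angular": [0,0,0]},
  {"hand": 0.5,"offset": [0,0.05,-1.7],"angular": [0,0,0]},
  {"hand": 0.5,"offset": [0,0.05,-2.0],"angular": [0,0,0]},
  {"hand": 0.5,"offset": [0,0.05,-2.0],"angular": [0,0,0]},
  {"hand": 0.5,"offset": [0,0.05,-2.0],"angular": [0,0,0]},
])

```text
time: 21.28
tool_pos: [0.5994, -0.005, 0.1038]
tcp_rot: [2.138, 2.301, 0.0]
wrist_force: [0.3, -0.1, -2.0]
width: 0.753
```

drive_tool([
  {"hand": 0.5,"offset": [0,0,-0.1],"angular": [0,0,0]},
  {"hand": 0.5,"offset": [0,0,-0.1],"angular": [0,0,0]},
  {"hand": 1,"offset": [0,0,-0.1],"angular": [0,0,0]},
  {"hand": 1,"offset": [0,0,-0.1],"angular": [0,0,0]},
  {"hand": 1,"offset": [0,0,1.5],"angular": [0,0,0]},
  {"hand": 1,"offset": [0,0,6],"angular": [0,0,0]},
  {"hand": 1,"offset": [0,2,12],"angular": [0,0,0]},
  {"hand": 1,"offset": [0,5,16],"angular": [0,0,0]},
])

```text
time: 22.28
tool_pos: [0.6004, 0.0448, 0.2686]
tcp_rot: [2.138, 2.297, 0.005]
wrist_force: [0.3, 0.0, 0.4]
width: 1.001
```

drive_tool([
  {"hand": 1,"offset": [0,6,0],"angular": [0,0,0]},
  {"hand": 1,"offset": [0,12,0],"angular": [0,0,0]},
  {"hand": 1,"offset": [0,14,0],"angular": [0,0,0]},
  {"hand": 1,"offset": [0,14,0],"angular": [0,0,0]},
  {"hand": 1,"offset": [0,14,0],"angular": [0,0,0]},
])

```text
time: 22.9
tool_pos: [0.5993, 0.1836, 0.2639]
tcp_rot: [2.139, 2.3, -0.001]
wrist_force: [0.7, -0.1, -1.3]
width: 1.004
```

Run:
```python
from h import *
c=cam('wrist','w5.png');s=bot.read_state();print(s['tool_pos'],s['tcp_rot'])
```

```text
[0.59929588 0.18332981 0.26380568] [ 2.13984826e+00  2.29949944e+00 -8.98763724e-04]
```

View pics/w5.png

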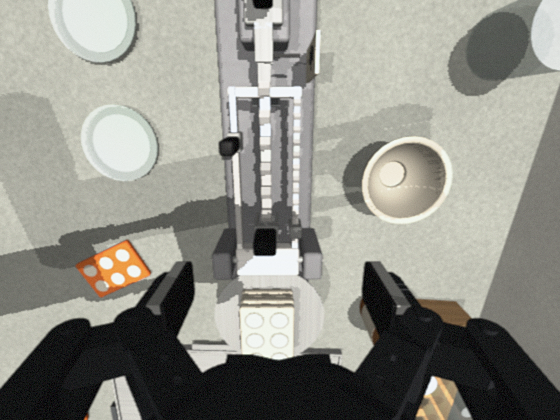

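The pile is square. The poise is at (229,146), the rider at (264,241) and the lock at (262,3). I'll crop the middle beam to count notches.

Run:
```python
from h import *
f=cv2.imread('pics/w5.png')[80:275,205:325]
g=cv2.imread('pics/s2.png')[185:265,325:425]
A=cv2.resize(f,None,fx=3,fy=3,interpolation=cv2.INTER_CUBIC)
B=cv2.resize(g,None,fx=4.3,fy=4.3,interpolation=cv2.INTER_CUBIC); 
o=np.zeros((585,790,3),np.uint8);o[:,:360]=A;o[:344,360:790]=B
cv2.imwrite('pics/c5.png',o)
```

```text
(no output)
```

View pics/c5.png

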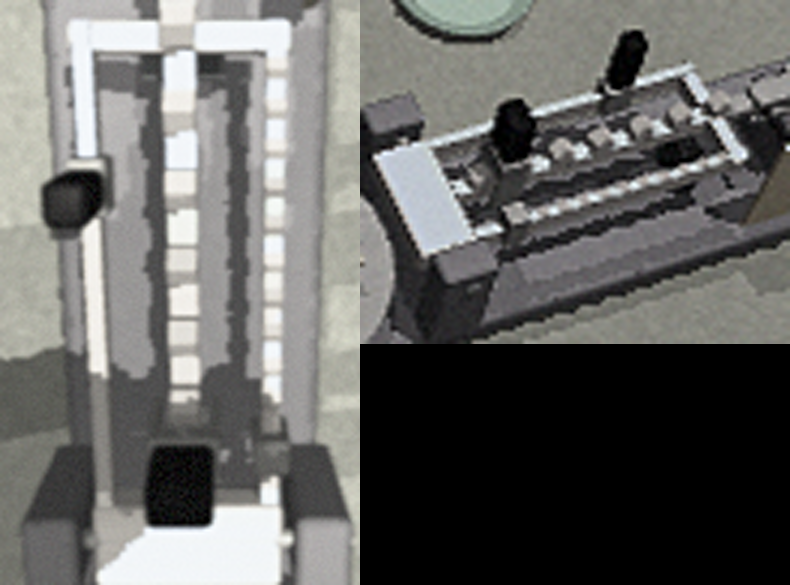

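Run:
```python
from h import *
c=cam('wrist'); K=np.array([.5894,.1401]); u=np.array([-.077,.997])
# recheck knob top from wrist: rider top z .164
print('rider top',ray(c,264,241,.164),'poise top',ray(c,229,146,.1433),'lock top',ray(c,262.5,2.5,.1337))
print(c['R'].round(3),-c['R'].T@c['t'])
for z in(.10,.11,.12):
    print(z,[((proj(c,[*(K+u*.026*k),z])-[205,80])*3).round().tolist() for k in range(6)])
```

```text
rider top [0.5880211  0.14908585 0.164     ] poise top [0.55122528 0.22975515 0.1433    ] lock top [0.57433244 0.34418494 0.1337    ]
[[ 0.997  0.071 -0.001]
 [ 0.068 -0.948  0.31 ]
 [ 0.021 -0.31  -0.951]] [0.59288112 0.26224505 0.40745909]
0.1 [[187.0, 433.0], [186.0, 367.0], [185.0, 298.0], [183.0, 225.0], [182.0, 148.0], [181.0, 67.0]]
0.11 [[186.0, 443.0], [185.0, 376.0], [184.0, 304.0], [182.0, 229.0], [181.0, 150.0], [179.0, 66.0]]
0.12 [[185.0, 454.0], [184.0, 385.0], [182.0, 311.0], [181.0, 234.0], [179.0, 152.0], [178.0, 65.0]]
```

Five notches lie beyond the rider, so it stands in notch 0; I'll recheck after the move. Poise first: closed fingers, descending on its +y side.

drive_tool([
  {"hand": 0,"offset": [-3,4,0],"angular": [0,0,0]},
  {"hand": 0,"offset": [-5.5,7.8,-2],"angular": [0,0,0]},
  {"hand": 0,"offset": [-5.5,7.8,-4],"angular": [0,0,0]},
  {"hand": 0,"offset": [-5.5,7.8,-8],"angular": [0,0,0]},
  {"hand": 0,"offset": [-5.5,7.8,-12],"angular": [0,0,0]},
  {"hand": 0,"offset": [-5.5,7.8,-14],"angular": [0,0,0]},
  {"hand": 0,"offset": [-5.5,7.8,-14],"angular": [0,0,0]},
])

```text
time: 23.88
tool_pos: [0.5434, 0.2613, 0.1217]
tcp_rot: [-2.139, -2.299, 0.006]
wrist_force: [-0.2, -0.8, 0.8]
width: 0.007
```

drive_tool([
  {"hand": 0,"offset": [0.08,-1,0],"angular": [0,0,0]},
  {"hand": 0,"offset": [0.15,-2,0],"angular": [0,0,0]},
  {"hand": 0,"offset": [0.23,-3,0],"angular": [0,0,0]},
  {"hand": 0,"offset": [0.31,-4,0],"angular": [0,0,0]},
  {"hand": 0,"offset": [0.38,-5,0],"angular": [0,0,0]},
  {"hand": 0,"offset": [0.42,-5.5,0],"angular": [0,0,0]},
])

```text
time: 24.62
tool_pos: [0.5484, 0.2072, 0.1237]
tcp_rot: [-2.139, -2.301, 0.0]
wrist_force: [0.7, 0.8, 0.2]
width: 0.002
```

Run:
```python
from h import *
s=bot.read_state();print(s['tool_pos'],s['wrist_force'])
a=cam('scene');b=cam('side')
f=a['frame'][170:260,300:450];g=b['frame'][200:300,140:290]
o=np.zeros((190,150,3),np.uint8);o[:90]=f;o[90:]=g
cv2.imwrite('pics/c6.png',cv2.resize(o,None,fx=3,fy=3,interpolation=cv2.INTER_CUBIC))
```

```text
[0.54838399 0.2071507  0.12370969] [0.72297196 0.78074354 0.1501571 ]
```

View pics/c6.png

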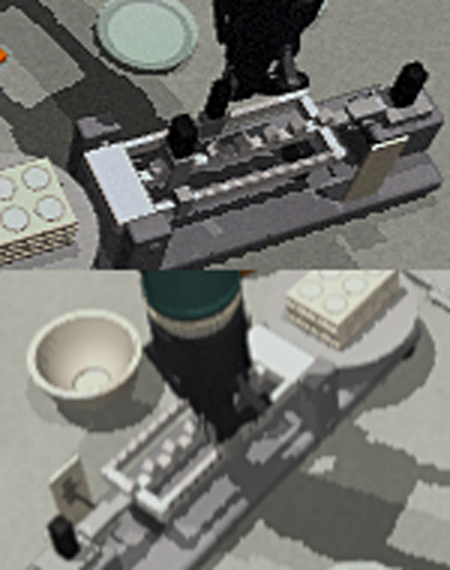

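The poise moves with the fingers. Continue in small steps, watching the force.

drive_tool([
  {"hand": 0,"offset": [0.04,-0.5,0],"angular": [0,0,0]},
  {"hand": 0,"offset": [0.08,-1,0],"angular": [0,0,0]},
  {"hand": 0,"offset": [0.12,-1.5,0],"angular": [0,0,0]},
  {"hand": 0,"offset": [0.15,-2,0],"angular": [0,0,0]},
  {"hand": 0,"offset": [0.15,-2,0],"angular": [0,0,0]},
])

```text
time: 25.35
tool_pos: [0.5499, 0.1875, 0.1237]
tcp_rot: [2.139, 2.301, -0.0]
wrist_force: [0.2, -0.3, -0.4]
width: -0.0
```

drive_tool([
  {"hand": 0,"offset": [0.04,-0.5,0],"angular": [0,0,0]},
  {"hand": 0,"offset": [0.08,-1,0],"angular": [0,0,0]},
  {"hand": 0,"offset": [0.08,-1,0],"angular": [0,0,0]},
])

```text
time: 25.72
tool_pos: [0.5507, 0.1775, 0.1237]
tcp_rot: [2.139, 2.301, -0.0]
wrist_force: [-0.2, 0.3, -1.4]
width: 0.003
```

drive_tool([
  {"hand": 0,"offset": [0.04,-0.5,0],"angular": [0,0,0]},
  {"hand": 0,"offset": [0.08,-1,0],"angular": [0,0,0]},
  {"hand": 0,"offset": [0.08,-1,0],"angular": [0,0,0]},
])

```text
time: 26.1
tool_pos: [0.5515, 0.1675, 0.1237]
tcp_rot: [2.139, 2.301, -0.0]
wrist_force: [0.7, -0.8, 0.6]
width: 0.002
```

drive_tool([
  {"hand": 0,"offset": [0.02,-0.3,0],"angular": [0,0,0]},
  {"hand": 0,"offset": [0.04,-0.6,0],"angular": [0,0,0]},
  {"hand": 0,"offset": [0.04,-0.6,0],"angular": [0,0,0]},
])

```text
time: 26.48
tool_pos: [0.5519, 0.1617, 0.1237]
tcp_rot: [2.139, 2.301, -0.0]
wrist_force: [0.9, -1.2, -1.0]
width: 0.003
```

drive_tool([
  {"hand": 0,"offset": [0.03,-0.4,0],"angular": [0,0,0]},
  {"hand": 0,"offset": [0.03,-0.4,0],"angular": [0,0,0]},
])

```text
time: 26.72
tool_pos: [0.5522, 0.1577, 0.1237]
tcp_rot: [2.139, 2.301, -0.0]
wrist_force: [0.4, 0.0, -0.1]
width: -0.001
```

drive_tool([
  {"hand": 0,"offset": [0.03,-0.4,0],"angular": [0,0,0]},
  {"hand": 0,"offset": [0.03,-0.4,0],"angular": [0,0,0]},
])

```text
time: 26.98
tool_pos: [0.5524, 0.1553, 0.1238]
tcp_rot: [-2.138, -2.299, -0.003]
wrist_force: [-0.8, 6.3, -0.1]
width: -0.003
```

drive_tool([
  {"hand": 0,"offset": [0.03,-0.4,0],"angular": [0,0,0]},
  {"hand": 0,"offset": [0.03,-0.4,0],"angular": [0,0,0]},
])

```text
time: 27.22
tool_pos: [0.5525, 0.1548, 0.1239]
tcp_rot: [-2.136, -2.295, -0.01]
wrist_force: [-1.5, 16.3, -0.4]
width: -0.002
```

The poise is on its stop: the force rises from 0 to 16 N with no more travel. Back off, rise, and turn the jaws along the beam for the rider.

drive_tool([
  {"hand": 0,"offset": [-0.1,1,0],"angular": [0,0,0]},
  {"hand": 0,"offset": [-0.1,2,0],"angular": [0,0,0]},
  {"hand": 0,"offset": [-0.1,2,5],"angular": [0,0,0]},
  {"hand": 0.45,"offset": [0,1,10],"angular": [0,0,-10]},
  {"hand": 0.45,"offset": [3.6,-1,10],"angular": [0,0,-20]},
  {"hand": 0.45,"offset": [3.6,-1,10],"angular": [0,0,-30]},
  {"hand": 0.45,"offset": [3.6,-1,10],"angular": [0,0,-40]},
  {"hand": 0.45,"offset": [3.6,-1,10],"angular": [0,0,-50]},
])

```text
time: 28.22
tool_pos: [0.589, 0.1395, 0.2236]
tcp_rot: [2.914, 1.173, -0.001]
wrist_force: [-0.1, 0.5, 0.1]
width: 0.448
```

drive_tool([
  {"hand": 0.45,"offset": [0,0,0],"angular": [0,0,-10]},
  {"hand": 0.45,"offset": [0,0,0],"angular": [0,0,-20]},
  {"hand": 0.45,"offset": [0,0,0],"angular": [0,0,-30]},
  {"hand": 0.45,"offset": [0,0,0],"angular": [0,0,-40]},
  {"hand": 0.45,"offset": [0,0,-2],"angular": [0,0,-40]},
  {"hand": 0.45,"offset": [0,0,-4],"angular": [0,0,-40]},
  {"hand": 0.45,"offset": [0,0,-4],"angular": [0,0,-40]},
])

```text
time: 29.1
tool_pos: [0.5862, 0.1394, 0.1796]
tcp_rot: [3.138, 0.118, -0.011]
wrist_force: [-0.5, -0.1, 0.8]
width: 0.449
```

Run:
```python
from h import *
s=bot.read_state();print(s['tool_pos'],s['tcp_rot'],s['q'][5])
a=cam('scene');b=cam('side');K={}
for nm,c,p0,r in(('scene',a,(.589,.140,.146),12),('side',b,(.589,.140,.146),12)):
    u,v=proj(c,p0).astype(int)
    m=(c['frame'].max(2)<45).astype(np.uint8); n,l,st,ce=cv2.connectedComponentsWithStats(m)
    i=l[v,u]; print(nm,(u,v),i,st[i],ce[i]); K[nm]=ce[i]
print(tri(a,K['scene'],b,K['side']))
o=np.hstack([a['frame'][160:280,280:440],b['frame'][180:300,140:300]])
cv2.imwrite('pics/c7.png',cv2.resize(o,None,fx=2.4,fy=2.4,interpolation=cv2.INTER_CUBIC))
```

```text
[0.58623843 0.13939483 0.1796321 ] [ 3.13820072  0.11753396 -0.01073553] 1.688142382249929
scene (np.int64(360), np.int64(214)) 336 [ 332  153   69   74 1720] [367.48139535 186.0255814 ]
side (np.int64(218), np.int64(227)) 53 [215 221   9  14  77] [218.54545455 227.75324675]
[0.55112782 0.16665799 0.20171169]
```

View pics/c7.png

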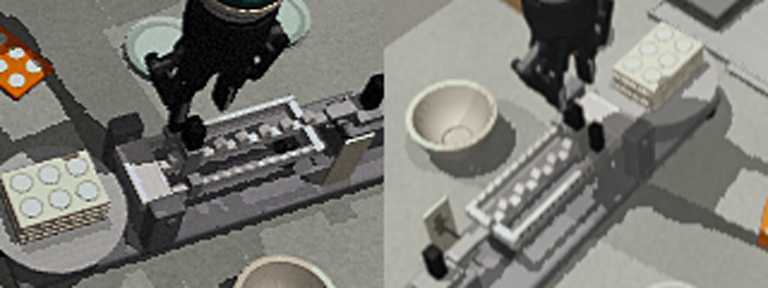

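Both knobs sit at the pan end and the fingers straddle the rider from above. Descend and grip.

drive_tool([
  {"hand": 0.45,"offset": [0,0,-2],"angular": [0,0,0]},
  {"hand": 0.45,"offset": [0,0,-4],"angular": [0,0,0]},
  {"hand": 0.45,"offset": [0,0,-4.9],"angular": [0,0,0]},
  {"hand": 0.45,"offset": [0,0,-4.9],"angular": [0,0,0]},
  {"hand": 0.45,"offset": [0,0,-4.9],"angular": [0,0,0]},
])

```text
time: 29.82
tool_pos: [0.5892, 0.14, 0.1351]
tcp_rot: [-3.139, -0.115, -0.001]
wrist_force: [1.0, 0.1, 0.8]
width: 0.452
```

drive_tool([
  {"hand": 0.05,"offset": [0,0,0],"angular": [0,0,0]},
  {"hand": 0.05,"offset": [0,0,0],"angular": [0,0,0]},
  {"hand": 0.05,"offset": [0,0,0],"angular": [0,0,0]},
  {"hand": 0.05,"offset": [0,0,0],"angular": [0,0,0]},
], force=40)

```text
time: 30.32
tool_pos: [0.5894, 0.1401, 0.1355]
tcp_rot: [-3.139, -0.115, -0.003]
wrist_force: [1.1, -0.1, 4.0]
width: 0.18
```

drive_tool([
  {"hand": 0.05,"offset": [0,0,0.8],"angular": [0,0,0]},
  {"hand": 0.05,"offset": [0,0,1.6],"angular": [0,0,0]},
  {"hand": 0.05,"offset": [0,0,2.2],"angular": [0,0,0]},
  {"hand": 0.05,"offset": [0,0,2.2],"angular": [0,0,0]},
  {"hand": 0.05,"offset": [0,0,2.2],"angular": [0,0,0]},
])

```text
time: 30.95
tool_pos: [0.5891, 0.14, 0.1567]
tcp_rot: [-3.139, -0.115, -0.002]
wrist_force: [4.0, 0.1, -1.7]
width: 0.175
```

drive_tool([
  {"hand": 0.05,"offset": [-0.1,1.3,0],"angular": [0,0,0]},
  {"hand": 0.05,"offset": [-0.2,2.6,0],"angular": [0,0,0]},
  {"hand": 0.05,"offset": [-0.4,5.2,0],"angular": [0,0,0]},
  {"hand": 0.05,"offset": [-0.6,7.8,0],"angular": [0,0,0]},
  {"hand": 0.05,"offset": [-0.75,9.7,0],"angular": [0,0,0]},
  {"hand": 0.05,"offset": [-0.8,10.37,0],"angular": [0,0,0]},
  {"hand": 0.05,"offset": [-0.8,10.37,0],"angular": [0,0,0]},
  {"hand": 0.05,"offset": [-0.8,10.37,0],"angular": [0,0,0]},
])

```text
time: 31.95
tool_pos: [0.581, 0.2444, 0.1567]
tcp_rot: [-3.139, -0.116, -0.001]
wrist_force: [4.7, 0.7, -1.6]
width: 0.179
```

drive_tool([
  {"hand": 0.05,"offset": [0,-0.03,-0.8],"angular": [0,0,0]},
  {"hand": 0.05,"offset": [0,-0.03,-1.6],"angular": [0,0,0]},
  {"hand": 0.05,"offset": [0,-0.03,-2.0],"angular": [0,0,0]},
  {"hand": 0.05,"offset": [0,-0.03,-2.0],"angular": [0,0,0]},
])

```text
time: 32.45
tool_pos: [0.5811, 0.2432, 0.136]
tcp_rot: [3.139, 0.115, 0.001]
wrist_force: [5.1, 0.2, 0.1]
width: 0.182
```

drive_tool([
  {"hand": 0.45,"offset": [0,0,0],"angular": [0,0,0]},
  {"hand": 0.45,"offset": [0,0,0],"angular": [0,0,0]},
  {"hand": 0.45,"offset": [0,0,0],"angular": [0,0,0]},
  {"hand": 0.45,"offset": [0,0,4],"angular": [0,0,0]},
  {"hand": 0.45,"offset": [1,-6,8],"angular": [0,0,0]},
  {"hand": 0.45,"offset": [1,-12,10],"angular": [0,0,0]},
  {"hand": 0.45,"offset": [1,-14,10],"angular": [0,0,0]},
  {"hand": 0.45,"offset": [1,-14,10],"angular": [0,0,0]},
])

```text
time: 33.45
tool_pos: [0.5908, 0.1014, 0.2375]
tcp_rot: [3.14, 0.11, 0.001]
wrist_force: [1.0, 0.7, 1.1]
width: 0.447
```

Run:
```python
from h import *
s=bot.read_state();print(s['tool_pos'],s['tcp_rot'])
a=cam('scene');b=cam('side')
K={}
for X,nm in(((.5814,.2438,.146),'rider'),((.5577,.138,.130),'poise'),((.5725,.3586,.12),'lock')):
  pt=[]
  for c in(a,b):
    u,v=proj(c,X).round().astype(int); m=(c['frame'].max(2)<45).astype(np.uint8); n,l,st,ce=cv2.connectedComponentsWithStats(m)
    w=l[v-3:v+4,u-3:u+4]; i=np.bincount(w[w>0]).argmax() if (w>0).any() else 0; pt.append(ce[i]); print(nm,(u,v),st[i],ce[i].round(1))
  print(tri(a,pt[0],b,pt[1]).round(4))
A=cv2.resize(a['frame'][180:265,320:455],None,fx=5.8,fy=3.5*1.6,interpolation=cv2.INTER_CUBIC)
cv2.imwrite('pics/c8.png',A)
```

```text
[0.59082979 0.10142016 0.23747145] [3.13964927e+00 1.09986019e-01 1.14260611e-03]
rider (np.int64(398), np.int64(204)) [390 197  14  20 143] [397.3 205.2]
rider (np.int64(192), np.int64(253)) [187 246  10  13  80] [191.8 252.4]
[0.5834 0.241  0.1433]
poise (np.int64(354), np.int64(208)) [350 202   8  13  78] [353.6 208.2]
poise (np.int64(228), np.int64(237)) [225 231   7  12  60] [227.9 236.6]
[0.558  0.1375 0.131 ]
lock (np.int64(436), np.int64(198)) [430 191  12  15 120] [435.4 198.1]
lock (np.int64(161), np.int64(289)) [157 282   9  14  80] [161.1 289.2]
[0.5724 0.3578 0.1188]
```

View pics/c8.png

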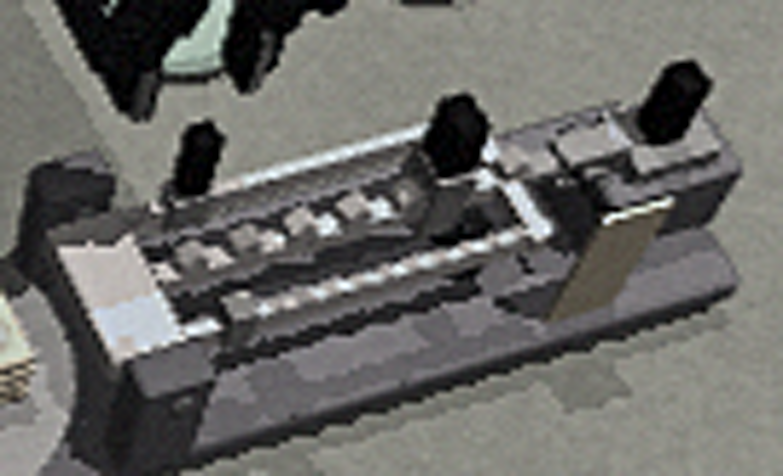

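Run:
```python
from h import *
a=cam('scene'); K=np.array([.5894,.1401]); u=np.array([-.077,.997])
for z in(.10,.115):
  print(z,[(k,((proj(a,[*(K+u*.026*k),z])-[320,180])*[5.8,5.6]).round().tolist()) for k in(-1,-.5,0,.5,1,1.5,2,2.5,3,3.5,4,4.5,5)])
w=cam('wrist'); print([(k,proj(w,[*(K+u*.026*k),.105]).round().tolist()) for k in(-1.5,-1,-.5,0,.5,1,2,3,4,5)])
f=w['frame']; cv2.imwrite('pics/w8.png',f)
```

```text
0.1 [(-1, [159.0, 268.0]), (-0.5, [187.0, 260.0]), (0, [214.0, 252.0]), (0.5, [242.0, 244.0]), (1, [269.0, 236.0]), (1.5, [296.0, 229.0]), (2, [323.0, 221.0]), (2.5, [349.0, 213.0]), (3, [376.0, 206.0]), (3.5, [403.0, 198.0]), (4, [429.0, 190.0]), (4.5, [455.0, 183.0]), (5, [481.0, 175.0])]
0.115 [(-1, [165.0, 250.0]), (-0.5, [193.0, 242.0]), (0, [220.0, 234.0]), (0.5, [248.0, 226.0]), (1, [275.0, 218.0]), (1.5, [303.0, 211.0]), (2, [330.0, 203.0]), (2.5, [357.0, 195.0]), (3, [384.0, 187.0]), (3.5, [411.0, 180.0]), (4, [437.0, 172.0]), (4.5, [464.0, 164.0]), (5, [490.0, 157.0])]
[(-1.5, [281.0, 194.0]), (-1, [267.0, 194.0]), (-0.5, [254.0, 194.0]), (0, [241.0, 194.0]), (0.5, [227.0, 194.0]), (1, [214.0, 194.0]), (2, [188.0, 194.0]), (3, [161.0, 194.0]), (4, [134.0, 194.0]), (5, [108.0, 194.0])]
```

Run:
```python
from h import *
f=cv2.imread('pics/w8.png')[150:240,80:310]
cv2.imwrite('pics/c9.png',cv2.resize(f,None,fx=3.45,fy=4.5,interpolation=cv2.INTER_CUBIC))
```

```text
(no output)
```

View pics/c9.png

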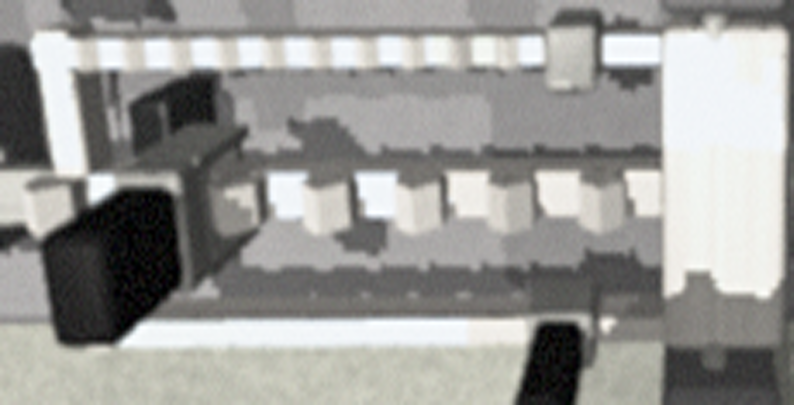

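Teeth stand on both sides of six floors, at k = −0.5 to 5.5. The rider therefore sits in notch 4 counted from the pan, which matches 400 g, and the poise is at its stop. Now the lock: closed fingers push it along +y.

drive_tool([
  {"hand": 0,"offset": [-0.4,6,0],"angular": [0,0,0]},
  {"hand": 0,"offset": [-0.8,12,0],"angular": [0,0,0]},
  {"hand": 0,"offset": [-1.2,18,0],"angular": [0,0,0]},
  {"hand": 0,"offset": [-1.6,21.8,0],"angular": [0,0,0]},
  {"hand": 0,"offset": [-1.6,21.8,-4],"angular": [0,0,0]},
  {"hand": 0,"offset": [-1.6,21.8,-8],"angular": [0,0,0]},
  {"hand": 0,"offset": [-1.6,21.8,-11],"angular": [0,0,0]},
  {"hand": 0,"offset": [-1.6,21.8,-11.5],"angular": [0,0,0]},
])

```text
time: 34.65
tool_pos: [0.5717, 0.3215, 0.1177]
tcp_rot: [3.137, 0.118, -0.01]
wrist_force: [0.3, 0.2, 0.1]
width: -0.004
```

drive_tool([
  {"hand": 0,"offset": [0,0,-0.2],"angular": [0,0,0]},
  {"hand": 0,"offset": [0,0,-0.2],"angular": [0,0,0]},
])

```text
time: 34.9
tool_pos: [0.5757, 0.3222, 0.1214]
tcp_rot: [-3.138, -0.116, -0.004]
wrist_force: [-0.3, -0.4, 0.3]
width: -0.005
```

drive_tool([
  {"hand": 0,"offset": [-0.05,0.5,-0.4],"angular": [0,0,0]},
  {"hand": 0,"offset": [-0.1,1.2,-0.4],"angular": [0,0,0]},
  {"hand": 0,"offset": [-0.15,1.8,-0.4],"angular": [0,0,0]},
  {"hand": 0,"offset": [-0.2,2.4,-0.4],"angular": [0,0,0]},
  {"hand": 0,"offset": [-0.25,3.0,-0.4],"angular": [0,0,0]},
  {"hand": 0,"offset": [-0.25,3.4,-0.4],"angular": [0,0,0]},
  {"hand": 0,"offset": [-0.3,3.8,-0.4],"angular": [0,0,0]},
  {"hand": 0,"offset": [-0.3,3.8,-0.4],"angular": [0,0,0]},
])

```text
time: 35.9
tool_pos: [0.5717, 0.3599, 0.1156]
tcp_rot: [-3.139, -0.115, -0.0]
wrist_force: [-0.1, -0.2, 0.3]
width: 0.0
```

drive_tool([
  {"hand": 0,"offset": [0,0.2,0],"angular": [0,0,0]},
  {"hand": 0,"offset": [0,0.4,0],"angular": [0,0,0]},
  {"hand": 0,"offset": [0,0.4,0],"angular": [0,0,0]},
])

```text
time: 36.28
tool_pos: [0.5714, 0.3633, 0.1154]
tcp_rot: [3.139, 0.115, -0.001]
wrist_force: [-1.2, -0.9, 0.6]
width: -0.001
```

drive_tool([
  {"hand": 0,"offset": [0,0.2,0],"angular": [0,0,0]},
  {"hand": 0,"offset": [0,0.4,0],"angular": [0,0,0]},
  {"hand": 0,"offset": [0,0.4,0],"angular": [0,0,0]},
])

```text
time: 36.65
tool_pos: [0.5714, 0.3656, 0.1154]
tcp_rot: [3.136, 0.116, -0.002]
wrist_force: [-1.7, -7.0, 3.2]
width: 0.001
```

drive_tool([
  {"hand": 0,"offset": [0,0.2,0],"angular": [0,0,0]},
  {"hand": 0,"offset": [0,0.3,0],"angular": [0,0,0]},
  {"hand": 0,"offset": [0,0.3,0],"angular": [0,0,0]},
])

```text
time: 37.02
tool_pos: [0.5714, 0.366, 0.1156]
tcp_rot: [3.132, 0.115, -0.004]
wrist_force: [-1.6, -13.4, 6.0]
width: 0.003
```

Run:
```python
from h import *
b=cam('side');a=cam('scene');s=bot.read_state();print(s['tool_pos'],s['wrist_force'])
for X in((.5724,.358,.119),(.5700,.388,.119)): print(proj(b,X),proj(a,X))
m=(b['frame'].max(2)<45).astype(np.uint8); n,l,st,ce=cv2.connectedComponentsWithStats(m)
[print(st[i],ce[i].round(1)) for i in range(1,n) if 30<st[i][4]<3000 and 110<ce[i][0]<240 and 220<ce[i][1]<320]
```

```text
[0.57135847 0.36598571 0.11554828] [ -2.00751848 -13.98399862   5.6524021 ]
[160.94984611 289.22725992] [435.4421536  198.05836123]
[152.03705424 297.70826891] [445.58144885 195.03323174]
[144 212  14  32 137] [151.8 228. ]
[ 99 214  31  17 325] [114.9 222.9]
[133 218   7  14  35] [137.1 224. ]
[225 231   7  12  58] [227.9 236.7]
[116 234  11  12  48] [122.  238.6]
[ 130  246   44   59 1074] [152.4 274. ]
[187 246  10  13  79] [191.8 252.3]
```

The lock is at its end stop: 30 mm of travel, with the force rising to 14 N. Withdraw and check.

drive_tool([
  {"hand": 0,"offset": [0,-0.7,0],"angular": [0,0,0]},
  {"hand": 0,"offset": [0,-1.2,0],"angular": [0,0,0]},
  {"hand": 0,"offset": [0,-1.2,4],"angular": [0,0,0]},
  {"hand": 0,"offset": [0,-1.2,10],"angular": [0,0,0]},
  {"hand": 0,"offset": [-6,-1.2,15],"angular": [0,0,0]},
  {"hand": 0,"offset": [-10,-1.2,18],"angular": [0,0,0]},
  {"hand": 0,"offset": [-10,-1.2,18],"angular": [0,0,0]},
  {"hand": 0,"offset": [-10,-1.2,18],"angular": [0,0,0]},
])

```text
time: 38.12
tool_pos: [0.4719, 0.3588, 0.2959]
tcp_rot: [-3.139, -0.116, -0.002]
wrist_force: [0.7, 0.7, 0.3]
width: -0.002
```

```bash
cat > chk.py <<'E'
from h import *
a=cam('scene');b=cam('side');print(bot.read_state()['time'],bot.read_state()['tool_pos'])
for X,nm in(((.5834,.241,.143),'rider'),((.558,.138,.130),'poise'),((.5700,.388,.119),'lock')):
  pt=[]
  for c in(a,b):
    u,v=proj(c,X).round().astype(int); m=(c['frame'].max(2)<45).astype(np.uint8); n,l,st,ce=cv2.connectedComponentsWithStats(m)
    w=l[v-3:v+4,u-3:u+4]; i=np.bincount(w[w>0]).argmax() if (w>0).any() else 0; pt.append(ce[i]); print(nm,(u,v),st[i],ce[i].round(1))
  print(tri(a,pt[0],b,pt[1]).round(4))
for t in(190,200): print('pile',quads(a,.115,[(280,215),(328,215),(334,270),(275,275)],t))
E
python3 chk.py
```

```text
38.225 [0.47198267 0.35807474 0.29385778]
rider (np.int64(397), np.int64(205)) [350 197  55  45 295] [383.7 216.6]
rider (np.int64(192), np.int64(252)) [ 146  216   51   58 1501] [171.7 246. ]
[0.6253 0.2348 0.1352]
poise (np.int64(354), np.int64(208)) [350 202   9  13  81] [353.6 208.1]
poise (np.int64(228), np.int64(237)) [225 231   7  12  58] [227.9 236.7]
[0.5576 0.1378 0.1309]
lock (np.int64(446), np.int64(195)) [439 188  13  15 120] [445.  195.3]
lock (np.int64(152), np.int64(298)) [148 290  10  14  89] [152.6 296.9]
[0.5706 0.3858 0.1193]
pile [([0.5996, -0.0065], [63, 92], 4.2, array([302., 238.]))]
pile []
```

drive_tool([
  {"hand": 0,"offset": [-2,-6,5],"angular": [0,0,0]},
  {"hand": 0,"offset": [-4,-12,8],"angular": [0,0,0]},
  {"hand": 0,"offset": [-4,-18,8],"angular": [0,0,0]},
  {"hand": 0,"offset": [-4,-24,8],"angular": [0,0,0]},
  {"hand": 0,"offset": [-4,-30,8],"angular": [0,0,0]},
  {"hand": 0,"offset": [-4,-35,8],"angular": [0,0,0]},
  {"hand": 0,"offset": [-4,-35,8],"angular": [0,0,0]},
  {"hand": 0,"offset": [-4,-35,8],"angular": [0,0,0]},
])

```text
time: 39.22
tool_pos: [0.4321, 0.0079, 0.3744]
tcp_rot: [-3.139, -0.111, 0.004]
wrist_force: [0.0, -0.3, 0.1]
width: 0.001
```

```bash
python3 chk.py
```

```text
39.325 [0.43203598 0.009276   0.37484639]
rider (np.int64(397), np.int64(205)) [350 197  54  45 288] [383.5 216.7]
rider (np.int64(192), np.int64(252)) [187 246  10  13  85] [191.8 252.1]
[0.5977 0.2202 0.1126]
poise (np.int64(354), np.int64(208)) [350 202   9  13  81] [353.6 208.1]
poise (np.int64(228), np.int64(237)) [225 231   7  12  60] [227.9 236.6]
[0.5579 0.1377 0.1313]
lock (np.int64(446), np.int64(195)) [439 188  13  15 120] [445.1 195.3]
lock (np.int64(152), np.int64(298)) [148 290  10  14  86] [152.5 296.9]
[0.5707 0.3859 0.1194]
pile [([0.6018, -0.0371], [30, 63], -86.6, array([290., 242.]))]
pile []
```

The rider and poise pixels are unchanged since before unlocking, so the beam hangs level. The lock blob shows only about 28 mm of travel, so I'll repeat the push once, higher on the knob, to be sure it is at the stop.

drive_tool([
  {"hand": 0,"offset": [2,6,0],"angular": [0,0,0]},
  {"hand": 0,"offset": [4,12,0],"angular": [0,0,0]},
  {"hand": 0,"offset": [7,18,-2],"angular": [0,0,0]},
  {"hand": 0,"offset": [10,23,-6],"angular": [0,0,0]},
  {"hand": 0,"offset": [12,28,-10],"angular": [0,0,0]},
  {"hand": 0,"offset": [14,33,-14],"angular": [0,0,0]},
  {"hand": 0,"offset": [14,33,-18],"angular": [0,0,0]},
  {"hand": 0,"offset": [14,33,-18],"angular": [0,0,0]},
])

```text
time: 40.33
tool_pos: [0.5669, 0.34, 0.1881]
tcp_rot: [3.134, 0.123, -0.019]
wrist_force: [-0.2, 0.2, -0.0]
width: 0.002
```

drive_tool([
  {"hand": 0,"offset": [0,0.2,-3],"angular": [0,0,0]},
  {"hand": 0,"offset": [0,0.2,-5.5],"angular": [0,0,0]},
  {"hand": 0,"offset": [0,0.2,-6.8],"angular": [0,0,0]},
  {"hand": 0,"offset": [0,0.2,-6.8],"angular": [0,0,0]},
  {"hand": 0,"offset": [0,0.2,-6.8],"angular": [0,0,0]},
])

```text
time: 40.95
tool_pos: [0.5727, 0.3409, 0.1297]
tcp_rot: [-3.138, -0.115, -0.004]
wrist_force: [0.8, -0.3, -0.3]
width: 0.001
```

drive_tool([
  {"hand": 0,"offset": [0,0.8,-0.7],"angular": [0,0,0]},
  {"hand": 0,"offset": [0,1.6,-0.7],"angular": [0,0,0]},
  {"hand": 0,"offset": [0,2.2,-0.7],"angular": [0,0,0]},
  {"hand": 0,"offset": [0,2.7,-0.7],"angular": [0,0,0]},
  {"hand": 0,"offset": [0,2.7,-0.7],"angular": [0,0,0]},
])

```text
time: 41.58
tool_pos: [0.5718, 0.3657, 0.1208]
tcp_rot: [3.136, 0.116, -0.001]
wrist_force: [-0.5, -6.2, 2.4]
width: 0.001
```

drive_tool([
  {"hand": 0,"offset": [0,0.3,0],"angular": [0,0,0]},
  {"hand": 0,"offset": [0,0.4,0],"angular": [0,0,0]},
  {"hand": 0,"offset": [0,0.4,0],"angular": [0,0,0]},
])

```text
time: 41.95
tool_pos: [0.5718, 0.3663, 0.1209]
tcp_rot: [3.13, 0.116, -0.003]
wrist_force: [-0.3, -15.6, 6.4]
width: 0.001
```

Same hard stop at the same position, so the lock is fully off. Withdraw, do the final check and hand in.

drive_tool([
  {"hand": 0,"offset": [0,-0.8,0],"angular": [0,0,0]},
  {"hand": 0,"offset": [0,-1.4,0],"angular": [0,0,0]},
  {"hand": 0,"offset": [0,-1.4,5],"angular": [0,0,0]},
  {"hand": 0,"offset": [0,-1.4,11],"angular": [0,0,0]},
  {"hand": 0,"offset": [-6,-1.4,16],"angular": [0,0,0]},
  {"hand": 0,"offset": [-12,-1.4,19],"angular": [0,0,0]},
  {"hand": 0,"offset": [-14,-1.4,22],"angular": [0,0,0]},
  {"hand": 0,"offset": [-14,-1.4,22],"angular": [0,0,0]},
])

```text
time: 42.95
tool_pos: [0.4311, 0.3592, 0.3462]
tcp_rot: [-3.133, -0.119, -0.011]
wrist_force: [1.1, 0.2, -0.6]
width: 0.007
```

```bash
python3 chk.py; python3 -c "
from h import *
print(bot.read_state()['wrist_force'],bot.finish_job())"
```

```text
43.05 [0.43177036 0.357908   0.34153301]
rider (np.int64(397), np.int64(205)) [385 197  19  20 157] [396.7 205.5]
rider (np.int64(192), np.int64(252)) [ 155  210   52   62 1591] [180.9 241.3]
[0.6071 0.238  0.1685]
poise (np.int64(354), np.int64(208)) [350 202   9  13  81] [353.6 208.1]
poise (np.int64(228), np.int64(237)) [225 231   7  12  58] [227.9 236.7]
[0.5576 0.1377 0.1309]
lock (np.int64(446), np.int64(195)) [439 188  13  15 121] [445.  195.4]
lock (np.int64(152), np.int64(298)) [148 290  10  15  88] [152.6 297.1]
[0.5705 0.3859 0.1189]
pile [([0.5995, -0.0064], [63, 91], 4.3, array([302., 238.]))]
pile []
the job is handed in; nothing more can be done
[0.52821526 0.7610223  0.01375421] None
```

I handed the job in at about 43 s. All four plates (plate5 plus the three on the tray) are in one pile in the middle of the pan. I pushed the poise back to its zero stop, lifted the rider over to notch 4 (400 g), and slid the transport lock to its end stop.

What the last checks showed:
- **Pile:** centred about 1 mm from the pan centre and turned to the balance's yaw. It looked square by eye after each placement.
- **Rider:** seven teeth were counted around six notches, and the rider stands in the one 104 mm from zero.
- **Beam:** the rider and poise knobs are within a pixel of where they were before unlocking, so the beam hangs level.
- **Lock:** the cameras measured about 28 mm of travel rather than 30. Two pushes, the second one higher on the knob, both met a hard stop at the same place, at about 14 and 16 N.

In the last picture the arm hid the rider in the side view, so the final triangulated rider position was meaningless. I relied on the earlier clear side view and the scene view instead.

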